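# Pack the paint pots in the travelling paint box and lock its palette

### The job

Pack the travelling paint box: slide its palette right back, stand every paint pot from the table upright on the floor of its tray (red, orange and yellow pots in the red tray; dark blue, sky blue and green pots in the blue tray), and slide the palette fully shut over them. Then lock it by turning the black cam knob clockwise until the sprung bolt drops into the cam's notch, and leave the brush jar, bottle and palette knife alone.

Things in the scene. Friction and masses are not known exactly. Their poses are not given: they have to be found in the camera images.
- paintbox: Oak travelling paint box, fixed to the table. Origin on the table under the middle of its two bays; x away from the robot, y left, z up. Outer x -158 to 78, y -110 to 110 mm. Walls 8 mm, tops 49 mm up (side cheeks to 63). A wall at y = 0 parts two bays, each 140 (x) by 98 mm (y), inner floor 9 mm up. Solid deck at x -158 to -70, top 48 mm up, carries the lock: knob right, bolt left of it.
- tray_warm: Red-painted tray lining one of the two bays (left or right, it varies), for warm colours. Fixed. Origin: centre of its underside, 6 mm above the table; axes as the box. Floor 3 mm thick, 138 mm (x) by 96 mm (y): room for a row of three pots along x. The bay walls rise 43 mm above this origin.
- tray_cool: Blue-painted tray lining the other bay, for cool colours; otherwise the same as the red one.
- palette (a joint): Travel of the palette, m: 0 = fully shut over both bays, 0.155 = slid right back, away from the robot (box +x). Friction about 1.5 N, stays where left. Pale wooden board, 156 (x) by 206 by 7 mm, underside 51 mm above the table: clears pots in the trays (tops at 47). A brass keeper strap 8 mm wide, top at 64 mm, juts 54 mm from its middle to the robot's side, over the middle wall.
- palette_grip (a point): Middle of the dark wooden grip bar on the palette, 71 mm above the table; moves with the palette, axes as the box. The bar is 16 mm thick (x), 44 mm long (y), and stands 26 mm high on the palette (from 58 to 84 mm above the table), 55 mm to the robot's side of the palette's middle and 62 mm to the left. With the palette slid back it stands 30 mm beyond the bays' far end.
- cam_knob (a joint): Turn of the lock's knob, rad; grows clockwise seen from above. Starts at 0 to 0.25 (unlocked). From 0.3 to 1.35 its cam pushes the bolt out, to 1.57 holds it on the crest; at 1.8 the bolt's roller drops into a notch 5 mm deep: locked. Hard stop 1.95. Takes up to 0.25 N m; stays where left. The palette must be shut within 4 mm or the bolt meets the keeper; a bolt already out stops the palette.
- knob_grip (a point): Point on the knob's axis at the height to grip, 82 mm above the table, at box x -118, y -72 mm. The knob is a black bar 50 mm long, 14 mm thick, 58 to 90 mm above the table, with a white mark on top, on a flat aluminium cam disc (up to 33 mm radius, top 58 mm above the table: keep the fingertips above it). This point's x axis runs along the bar and turns with it; z up.
- bolt (a joint): Travel of the steel spring bolt (the cam's follower), m: 0 = drawn back, 0.016 = on the cam's crest, about 0.011 with the knob near 1.8 = its roller has dropped into the notch and its tip is behind the palette's keeper. It moves to the left along box y, pressed on the cam by its own spring (3 to 5 N).
- bolt_tip (a point): Free left end of the spring bolt, 54 mm above the table; bolt 10 mm wide.
- brush_jar: White jar of brushes, 84 mm across, 110 mm high, brushes up to 0.27 m; bystander. Origin: centre of its underside.
- medium_bottle: Amber bottle, 52 mm across, 130 mm high; bystander. Origin: centre of its underside.
- palette_knife: Palette knife, 215 mm long, lying on the table; bystander. Origin: on the table under the blade end of its wooden handle.
- pot_red: Small rigid paint pot, crimson (warm), screw cap and body of that colour with a paper band: 36 mm across cap and body, 38 mm high, cap from 24 to 38 mm, 60 g (40 to 85), weight low in the body. Origin: centre of its underside, z up. None when it is absent.
- pot_orange: Small rigid paint pot, orange (warm), screw cap and body of that colour with a paper band: 36 mm across cap and body, 38 mm high, cap from 24 to 38 mm, 60 g (40 to 85), weight low in the body. Origin: centre of its underside, z up. None when it is absent.
- pot_yellow: Small rigid paint pot, yellow (warm), screw cap and body of that colour with a paper band: 36 mm across cap and body, 38 mm high, cap from 24 to 38 mm, 60 g (40 to 85), weight low in the body. Origin: centre of its underside, z up. None when it is absent.
- pot_blue: Small rigid paint pot, dark blue (cool), screw cap and body of that colour with a paper band: 36 mm across cap and body, 38 mm high, cap from 24 to 38 mm, 60 g (40 to 85), weight low in the body. Origin: centre of its underside, z up. None when it is absent.
- pot_green: Small rigid paint pot, dark green (cool), screw cap and body of that colour with a paper band: 36 mm across cap and body, 38 mm high, cap from 24 to 38 mm, 60 g (40 to 85), weight low in the body. Origin: centre of its underside, z up. None when it is absent.
- pot_sky: Small rigid paint pot, light sky blue (cool), screw cap and body of that colour with a paper band: 36 mm across cap and body, 38 mm high, cap from 24 to 38 mm, 60 g (40 to 85), weight low in the body. Origin: centre of its underside, z up. None when it is absent.
Not all that is in view belongs to the job. There is more than one size of the pot_yellow; the one meant has the size given above.

How it is judged:
By the outcome, as a careful person would: the job done as asked, in the order asked, and still so for the second after the job is handed in, with the robot touching nothing.
Of pot_red, pot_orange, pot_yellow, pot_blue, pot_green, pot_sky only 4 to 6 are there at a start; the rules pass over those that are not, and their reading is None.
At some moment in a run one of pot_red, pot_orange, pot_yellow, pot_blue, pot_green, pot_sky may be knocked a few centimetres aside while the robot is not near it.
It also fails if it takes over 208 s, if anything falls off the work surface, if the arm or the gripper's body presses on something with over 40 N, if the wrist force passes 120 N, or if a joint passes its speed limit or range.

### The arm

A 6-joint arm with a two-finger parallel gripper is mounted at the origin on the work surface. World frame = base frame: x ahead of the robot, y to its left, z up, the work surface at z = 0. Lengths are in m, angles in rad, forces in N, time in s.
With the tool pointing down it reaches from about 0.35 to 0.975 m from the base axis. Payload 4.9 kg.
Tool frame: the origin (TCP) lies on the centre line of the jaws, within the pads' length; the fingertips stand manip.tcp_to_tips ahead of it and the grasp point (between the pads) is the TCP (manip.tcp_to_tips is the distance from the TCP to the fingertips, in m); y points along the fingers, z is the direction in which the jaws open and shut, and the axes are right-handed (so a half turn about y gives the same grasp; the last joint's range is limited). The gripper opens to 85 mm and grips with 20 to 120 N. Pads are 22 mm wide; open, the fingers measure 114 mm over their backs; the gripper's body (76 mm by 85 mm) begins 54 mm behind the grasp point. The pads swing forward as they close: fully open they stand 13 mm farther back than shut.
Start: joints at [-1.275, 0.053, 1.613, -0, 1.476, -0.119], TCP at [0.252, -0.572, 0.25] pointing down, gripper open.
Joint ranges: [-3.01, 3.01], [-1.01, 2.22], [0.06, 2.58], [-1.02, 4.17], [0.09, 2.62], [-3.14, 3.14]. Speed limits (rad/s): [2.57, 2.57, 3.14, 3.14, 3.14, 3.14].

### API

Orientations are given as a unit quaternion [w, x, y, z].
In Python, from plant import manip gives the robot as it stands.
- The arm moves only by the tool apply_moves, never from a script. Its argument "moves" is a list of rows, each a list of 7 numbers: the gripper's target within -1 to 1 (shut at 1, half-way at 0, fully open at -1), then the shift along the tool's x, y, z in mm, then the turn, a rotation vector about the tool's x, y, z in degrees. A call has 1 to 20 rows; each row shifts and turns the commanded pose from where the row before left it, along the tool's axes as they then stand; what a row does not reach is not made up. A row lasts 1/10 s, in which the tool goes at most 50 mm and 8.59 degrees, less where a joint would pass 70% of its speed; a pose out of reach is approached as far as the arm can. A call with a gripper value outside its range is refused whole. The fingers move at their own pace and stop on an object; the grip force is fixed at half the most. Time passes only in rows, so rows that do not move let the fingers close. It gives the time, the measured TCP pose, the force and the opening at its end, in the units of the state.
- manip.state(): the state, without advancing time (a new reading comes with each control period).
- manip.grab_frame(name): name is "scene" or "side" or "wrist"; returns the picture (480x640x3 uint8, blue, green, red); there is no depth.
- manip.calibration(name): a dict with "mtx" (3x3 intrinsics, pixels), "T" (4x4, takes a point from camera to world coordinates); the wrist camera has in their place "T_tool_cam" (4x4, takes a point from camera to tool coordinates, whose origin is the TCP and whose axes are the tool frame's). Camera axes: x right, y down, z forward; pixel columns grow to the right and rows downward; lengths in m; the calibration is good to about 2 mm. A picture is of the moment at which its call begins: read the wrist's pose just before it. calibration takes no time and is no camera call.
- manip.job_done(): hands the job in, once; it reports no verdict.
The state is a dict: "time": time; "joint_pos": joint angles; "joint_vel": joint speeds; "joint_efforts": joint torques, N m; "tool_pos": TCP position; "tool_rot": TCP orientation; "contact_force": force on the tool from outside, world axes, zero at the start; "ft_torque": the same for the moment, N m; "gripper_width": opening from 0.0 (shut) to 1.0 (fully open).
Only numpy, scipy, OpenCV 4.12 (cv2) and the standard library are available. Lean on these libraries where they do the work, as an engineer would, in place of code of your own. Each camera call takes 0.05 s, during which the arm holds its last target. There are 200 camera calls.

## Working session

There is one attempt and no reset: what is moved stays moved. The work goes in short steps, Python scripts to look and compute and a tool call to move; the robot and the scene stay as the last step left them, time stands still between calls to the robot, and variables do not carry over. Pictures are saved under pics/ and viewed, about 12 in all and at most 16, crops included, and the job is handed in when it is done.

Besides the shell and the picture viewer there is one more tool, called after "Call:" in YAML: its name, and indented under it one key for each argument. apply_moves: Moves the arm, as the interface text tells. Its arguments: {"type":"object","properties":{"moves":{"type":"array","items":{"type":"array","items":{"type":"number"}}}},"required":["moves"]}

```bash
mkdir -p pics; ls
python3 - <<'E'
from plant import manip
import cv2
print(manip.state()); print(manip.tcp_to_tips)
for n in ("scene","side","wrist"):
    cv2.imwrite(f"pics/{n}0.png",manip.grab_frame(n)); print(n,manip.calibration(n))
E
```

```text
pics
{'time': 0.0, 'joint_pos': array([-1.27502245e+00,  5.33534101e-02,  1.61430291e+00,  1.83636554e-05,
        1.47598777e+00, -1.18997888e-01]), 'joint_vel': array([-0.00017297, -0.00103793, -0.00134228, -0.00044146,  0.00065978,
        0.00130061]), 'joint_efforts': array([ 3.97550912e-04, -3.93674397e+01, -3.70178246e+01, -3.78607319e-05,
        6.85645049e-03,  2.04085239e-05]), 'tool_pos': array([ 0.25169764, -0.57143975,  0.24905979]), 'tool_rot': array([ 0.14553679, -0.14565196,  0.69267805, -0.69123199]), 'contact_force': array([-0.07914466,  0.28218213, -1.24144473]), 'ft_torque': array([ 0.00269353,  0.04351231, -0.00934666]), 'gripper_width': 0.9998463078316312}
0.019
scene {'mtx': array([[529.56754324,   0.        , 323.81605445],
       [  0.        , 529.56754324, 244.51752784],
       [  0.        ,   0.        ,   1.        ]]), 'T': array([[ 0.87790377,  0.29957429, -0.37355081,  0.87650649],
       [ 0.47826569, -0.58668656,  0.65349889, -0.73945058],
       [-0.02338577, -0.75236568, -0.65833045,  0.81072943],
       [ 0.        ,  0.        ,  0.        ,  1
[... 257 characters left out ...]
0.29581944,  0.69599743, -0.65427703,  0.77869047],
       [ 0.0098742 , -0.68266738, -0.73066254,  0.97304046],
       [ 0.        ,  0.        ,  0.        ,  1.        ]])}
wrist {'mtx': array([[414.80265636,   0.        , 325.24945931],
       [  0.        , 414.80265636, 242.8871293 ],
       [  0.        ,   0.        ,   1.        ]]), 'T_tool_cam': array([[ 1.31146521e-03,  9.65686746e-01,  2.59706349e-01,
        -6.55048261e-02],
       [ 5.27859045e-04, -2.59707205e-01,  9.65687263e-01,
        -1.24744650e-01],
       [ 9.99999001e-01, -1.12937690e-03, -8.50343448e-04,
         1.98108389e-04],
       [ 0.00000000e+00,  0.00000000e+00,  0.00000000e+00,
         1.00000000e+00]])}
```

View pics/scene0.png

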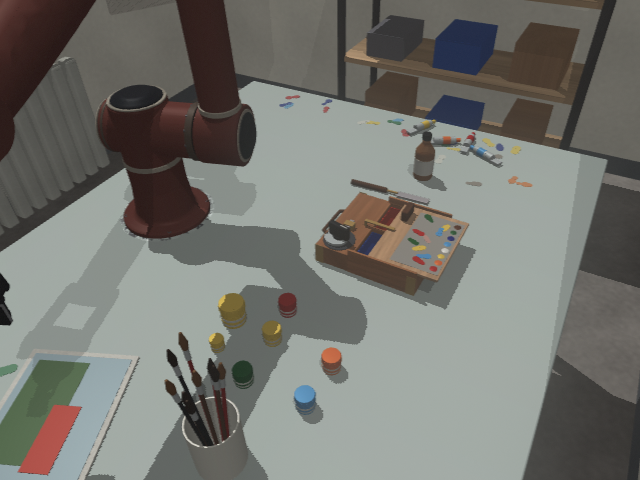

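View pics/side0.png

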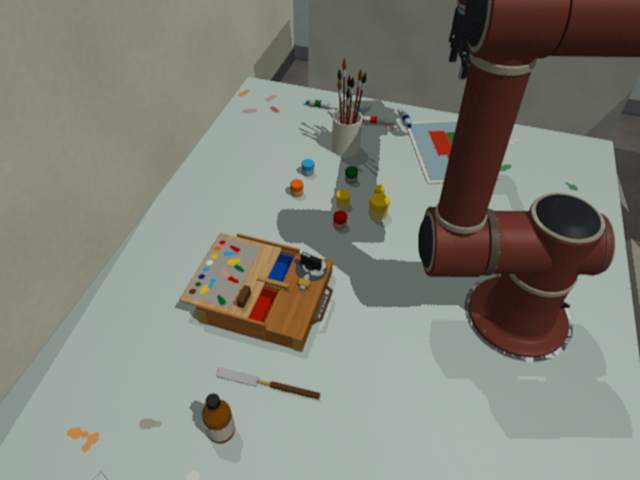

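```bash
cat > h.py <<'E'
import numpy as np, cv2
from scipy.spatial.transform import Rotation as R
from plant import manip
def tool():
    s=manip.state(); T=np.eye(4); q=s['tool_rot']
    T[:3,:3]=R.from_quat([q[1],q[2],q[3],q[0]]).as_matrix(); T[:3,3]=s['tool_pos']; return T
def cam(n):
    c=manip.calibration(n)
    return c['mtx'], (tool()@c['T_tool_cam'] if n=='wrist' else c['T'])
def ray(mt,uv,z):
    K,T=mt; d=T[:3,:3]@np.linalg.solve(K,[uv[0],uv[1],1]); o=T[:3,3]
    return o+d*(z-o[2])/d[2]
def proj(mt,P):
    K,T=mt; p=(np.atleast_2d(P)-T[:3,3])@T[:3,:3]; p=p@K.T; return p[:,:2]/p[:,2:]
E
python3 - <<'E'
from h import *
a=cv2.imread('pics/scene0.png')[170:295,300:480]; b=cv2.imread('pics/side0.png')[225:355,170:340]
a=cv2.resize(a,None,fx=4,fy=4,interpolation=2)[:, :720]
b=cv2.resize(b,None,fx=4.4,fy=4.4,interpolation=2)
cv2.imwrite('pics/a.png',a);cv2.imwrite('pics/b.png',b)
sc,sd=cam('scene'),cam('side')
S=dict(red=(288,299),orange=(332,354),yellow=(272,327),green=(243,369),sky=(305,394),big=(232,302),small=(217,339))
D=dict(red=(340,215),orange=(297,184),yellow=(343,195),green=(351,170),sky=(308,163))
for k in S: print(k,ray(sc,S[k],.038).round(3),ray(sd,D[k],.038).round(3) if k in D else '')
E
```

```text
red [ 0.453 -0.149  0.038] [ 0.448 -0.147  0.038]
orange [ 0.594 -0.227  0.038] [ 0.588 -0.226  0.038]
yellow [ 0.464 -0.224  0.038] [ 0.46  -0.221  0.038]
green [ 0.47  -0.328  0.038] [ 0.465 -0.326  0.038]
sky [ 0.592 -0.321  0.038] [ 0.587 -0.318  0.038]
big [ 0.359 -0.207  0.038] 
small [ 0.389 -0.296  0.038]
```

View pics/a.png

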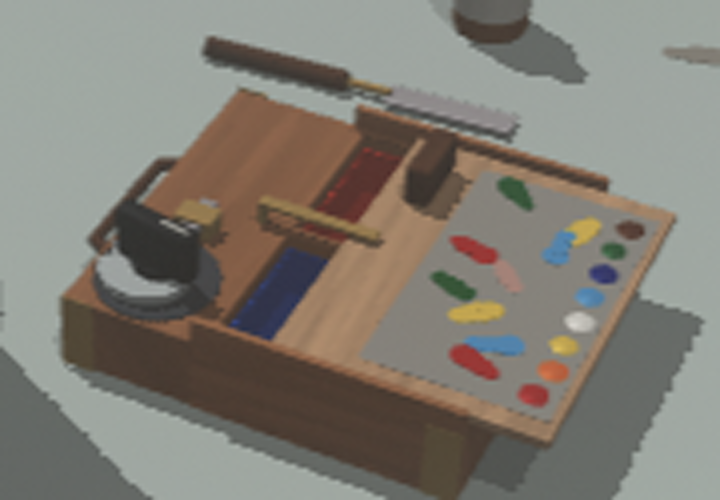

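View pics/b.png

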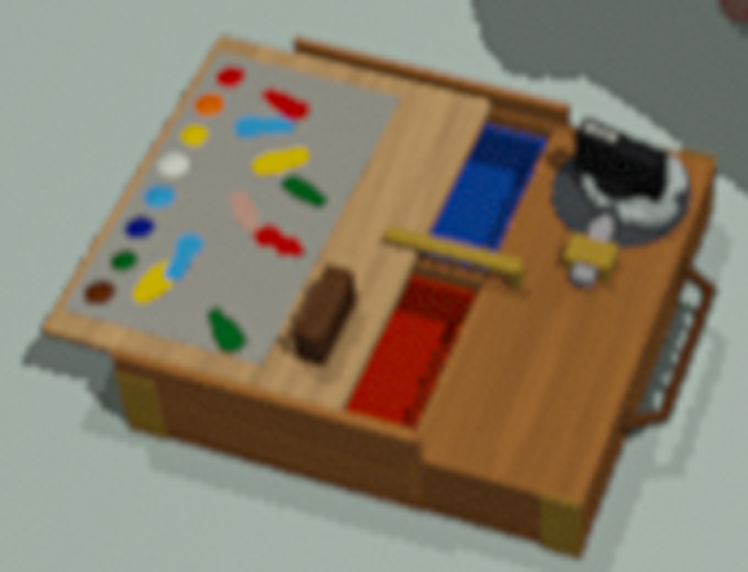

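Run:
```python
from h import *
from scipy.optimize import least_squares
sc,sd=cam('scene'),cam('side')
fa=lambda u,v:(300+(u+.5)/4,170+(v+.5)/4); fb=lambda u,v:(170+u/4.4,225+v/4.4)
obs=[(sc,fa(240,92),(-158,110,48),0),(sc,fa(62,300),(-158,-110,48),0),(sd,fb(580,500),(-158,110,48),0),(sd,fb(716,157),(-158,-110,48),0),
(sc,fa(192,322),(-70,-110,63),0),(sc,fa(608,180),(78,110,63),0),(sc,fa(358,108),(-70,110,63),0),(sd,fb(297,40),(78,-110,63),0),(sd,fb(570,106),(-70,-110,63),0),
(sc,fa(675,215),(78,103,58),1),(sc,fa(548,440),(78,-103,58),1),(sd,fb(222,36),(78,-103,58),1),(sd,fb(45,330),(78,103,58),1),
(sc,fa(430,165),(-55,62,71),1),(sd,fb(325,312),(-55,62,71),1)]
def W(p,P,m):
    P=np.array(P,float)/1000; P[0]+=m*p[3]; c,s=np.cos(p[2]),np.sin(p[2])
    return np.array([p[0]+c*P[0]-s*P[1],p[1]+s*P[0]+c*P[1],P[2]])
f=lambda p:np.concatenate([proj(m,W(p,P,k))[0]-uv for m,uv,P,k in obs])
r=least_squares(f,[.55,.1,0.2,.05],loss='soft_l1')
print(r.x,f(r.x).reshape(-1,2).round(1).tolist())
p=r.x
print('grip',W(p,(-55,62,71),1),'knob',W(p,(-118,-72,82),0))
# knob mark ends
print(ray(sc,fa(122,203),.09),ray(sc,fa(196,228),.09),ray(sd,fb(585,125),.09),ray(sd,fb(668,155),.09))
```

```text
[ 0.58146593  0.11920711 -0.01240053  0.0425798 ] [[-1.6, -1.7], [-1.9, -1.8], [0.0, 0.5], [0.1, -0.2], [1.4, 0.1], [-0.5, -1.3], [2.1, -1.0], [-0.1, -1.7], [-3.1, -2.0], [-0.3, -1.1], [-0.8, 0.2], [-0.5, -1.4], [-1.3, -1.6], [-0.9, -0.1], [-0.1, -0.1]]
grip [0.56981549 0.18135636 0.071     ] knob [0.46258219 0.04867587 0.082     ]
[0.44336253 0.05138561 0.09      ] [0.48881765 0.05041371 0.09      ] [0.48246102 0.04623594 0.09      ] [0.43691357 0.05253244 0.09      ]
```

Call:
apply_moves:
  moves:
    - [-1,0,-5,0,0,-8.2,0]
    - [-1,0,-5,0,0,-8.2,0]
    - [-1,0,-5,0,0,-8.2,0]
    - [-1,0,-5,0,0,-8.2,0]
    - [-1,0,-5,0,0,-8.2,0]
    - [-1,0,-5,0,0,-8.2,0]
    - [-1,0,-5,0,0,-8.2,0]
    - [-1,0,-5,0,0,-8.2,0]
    - [-1,0,-5,0,0,-8.2,0]
    - [-1,0,-5,0,0,-8.2,0]
    - [-1,0,0,0,0,-8.2,0]
    - [-1,0,0,0,0,-8.2,0]
    - [-1,0,0,0,0,-8.2,0]
    - [-1,0,0,0,0,-8.2,0]
    - [-1,0,0,0,0,-8.2,0]
    - [-1,0,0,0,0,-8.2,0]
    - [-1,0,0,0,0,-8.2,0]
    - [-1,0,0,0,0,-8.2,0]
    - [-1,0,0,0,0,-8.2,0]
    - [-1,0,0,0,0,0,0]

```text
time: 2.15
tool_pos: [0.2518, -0.5718, 0.2998]
tool_rot: [0.707, -0.707, 0.003, -0.003]
contact_force: [0.5, 1.0, -0.0]
gripper_width: 0.997
```

Call:
apply_moves:
  moves:
    - [-1,8,0,20,0,0,0]
    - [-1,17,0,43,0,0,0]
    - [-1,17,0,43,0,0,0]
    - [-1,17,0,43,0,0,0]
    - [-1,17,0,43,0,0,0]
    - [-1,17,0,43,0,0,0]
    - [-1,17,0,43,0,0,0]
    - [-1,17,0,43,0,0,0]
    - [-1,17,0,43,0,0,0]
    - [-1,17,0,43,0,0,0]
    - [-1,17,0,43,0,0,0]
    - [-1,17,0,43,0,0,0]
    - [-1,17,0,43,0,0,0]
    - [-1,17,0,43,0,0,0]
    - [-1,17,0,43,0,0,0]
    - [-1,17,0,43,0,0,0]
    - [-1,8,0,20,0,0,0]
    - [-1,0,0,0,0,0,0]

```text
time: 3.95
tool_pos: [0.5283, 0.1134, 0.2998]
tool_rot: [0.707, -0.707, 0.003, -0.002]
contact_force: [-0.8, -0.1, -0.1]
gripper_width: 1.001
```

Run:
```python
from h import *
s=manip.state();print(s['time'],s['tool_pos'],s['joint_pos'].round(2))
c=cam('wrist'); im=manip.grab_frame('wrist'); cv2.imwrite('pics/w1.png',im)
np.savez('w1.npz',K=c[0],T=c[1])
```

```text
3.95 [0.52828821 0.11337652 0.29975368] [ 0.07 -0.17  1.75  0.    1.57 -1.49]
```

View pics/w1.png

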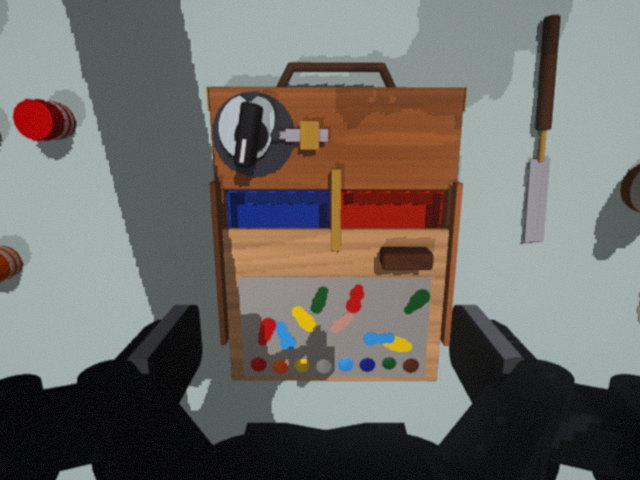

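Run:
```python
from h import *
d=np.load('w1.npz'); m=(d['K'],d['T'])
from scipy.optimize import least_squares
obs=[((208,88),(-158,-110,48),0),((466,87),(-158,110,48),0),((212,182),(-70,-110,63),0),((462,181),(-70,110,63),0),((454,346),(78,110,63),0),((219,346),(78,-110,63),0),
((232,380),(78,-103,58),1),((437,379),(78,103,58),1),((223,229),(-78,-103,58),1),((448,228),(-78,103,58),1)]
def W(p,P,k):
    P=np.array(P,float)/1000; P[0]+=k*p[3]; c,s=np.cos(p[2]),np.sin(p[2])
    return np.array([p[0]+c*P[0]-s*P[1],p[1]+s*P[0]+c*P[1],P[2]])
f=lambda p:np.concatenate([proj(m,W(p,P,k))[0]-uv for uv,P,k in obs])
r=least_squares(f,[.58,.119,0,.04],loss='soft_l1');p=r.x
print(p,f(p).reshape(-1,2).round(1).tolist())
print('grip',W(p,(-55,62,71),1),ray(m,(406,253),.084),'knob',W(p,(-118,-72,82),0))
a,b=ray(m,(253,104),.09),ray(m,(244,165),.09);print(a,b,(a+b)/2,np.degrees(np.arctan2(b[1]-a[1],b[0]-a[0])))
np.save('box.npy',p)
```

```text
[ 0.58362877  0.12269456 -0.00776622  0.04145198] [[-0.1, -1.1], [-0.5, -0.1], [-1.5, 10.2], [0.4, 11.1], [-4.7, -0.9], [2.5, -0.9], [0.3, -0.0], [0.7, 0.9], [-0.6, -0.8], [1.7, 0.2]]
grip [0.57056266 0.18479791 0.071     ] [0.56334182 0.1820959  0.084     ] knob [0.46507316 0.05161314 0.082     ]
[0.44166682 0.05861432 0.09      ] [0.48766008 0.04903586 0.09      ] [0.46466345 0.05382509 0.09      ] -11.76414662271917
```

Call:
apply_moves:
  moves:
    - [-0.5,10,0,15,0,0,0]
    - [-0.5,20,0,30,0,0,0]
    - [-0.5,11,20,25,0,0,0]
    - [-0.5,0,40,0,0,0,0]
    - [-0.5,0,40,0,0,0,0]
    - [-0.5,0,40,0,0,0,0]
    - [-0.5,0,30,0,0,0,0]
    - [-0.5,0,20,0,0,0,0]
    - [-0.5,0,15,0,0,0,0]
    - [-0.5,0,13,0,0,0,0]
    - [-0.5,0,0,0,0,0,0]
    - [1,0,0,0,0,0,0]
    - [1,0,0,0,0,0,0]
    - [1,0,0,0,0,0,0]
    - [1,0,0,0,0,0,0]
    - [1,0,0,0,0,0,0]
    - [1,0,0,0,0,0,0]

```text
time: 5.7
tool_pos: [0.5708, 0.1839, 0.0846]
tool_rot: [0.71, -0.705, 0.002, -0.004]
contact_force: [0.7, 9.9, -0.8]
gripper_width: 0.499
```

Call:
apply_moves:
  moves:
    - [1,5,0,0,0,0,0]
    - [1,10,0,0,0,0,0]
    - [1,10,0,0,0,0,0]
    - [1,10,0,0,0,0,0]
    - [1,10,0,0,0,0,0]
    - [1,10,0,0,0,0,0]
    - [1,10,0,0,0,0,0]
    - [1,10,0,0,0,0,0]
    - [1,10,0,0,0,0,0]
    - [1,10,0,0,0,0,0]
    - [1,7,0,0,0,0,0]
    - [1,5,0,0,0,0,0]
    - [1,3,0,0,0,0,0]
    - [1,2,0,0,0,0,0]
    - [1,1,0,0,0,0,0]
    - [1,0,0,0,0,0,0]

```text
time: 7.3
tool_pos: [0.6829, 0.183, 0.0846]
tool_rot: [0.709, -0.705, 0.002, -0.003]
contact_force: [-3.3, 7.9, 2.0]
gripper_width: 0.496
```

Call:
apply_moves:
  moves:
    - [1,2,0,0,0,0,0]
    - [1,2,0,0,0,0,0]
    - [1,0,0,0,0,0,0]

```text
time: 7.6
tool_pos: [0.6831, 0.1831, 0.0845]
tool_rot: [0.709, -0.705, 0.006, 0.001]
contact_force: [-17.7, 6.4, 11.2]
gripper_width: 0.501
```

Call:
apply_moves:
  moves:
    - [-0.5,-3,0,0,0,0,0]
    - [-0.5,0,0,0,0,0,0]
    - [-0.5,0,0,0,0,0,0]
    - [-0.5,0,-20,0,0,0,0]
    - [-0.5,0,-40,0,0,0,0]
    - [-0.5,0,-40,0,0,0,0]
    - [-0.5,0,-40,0,0,0,0]
    - [-0.5,-10,-40,-20,0,0,0]
    - [-0.5,-20,-35,-40,0,0,0]
    - [-0.5,-20,0,-40,0,0,0]
    - [-0.5,-20,0,-40,0,0,0]
    - [-0.5,-20,0,-40,0,0,0]
    - [-0.5,-20,0,-40,0,0,0]
    - [-0.5,-20,0,-40,0,0,0]
    - [-0.5,-20,0,-40,0,0,0]
    - [-0.5,-20,0,-40,0,0,0]
    - [-0.5,-20,0,-40,0,0,0]
    - [-0.5,-10,0,-40,0,0,0]
    - [-0.5,0,0,-20,0,0,0]
    - [-0.5,0,0,0,0,0,0]

```text
time: 9.6
tool_pos: [0.4821, -0.2568, 0.2937]
tool_rot: [-0.707, 0.708, -0.004, 0.005]
contact_force: [-0.5, 0.6, -0.7]
gripper_width: 0.75
```

Run:
```python
from h import *
s=manip.state();print(s['time'],s['tool_pos'],s['gripper_width'])
c=cam('wrist'); im=manip.grab_frame('wrist'); cv2.imwrite('pics/w2.png',im)
np.savez('w2.npz',K=c[0],T=c[1])
```

```text
9.6 [ 0.48210641 -0.25675866  0.29369331] 0.7495819566168481
```

View pics/w2.png

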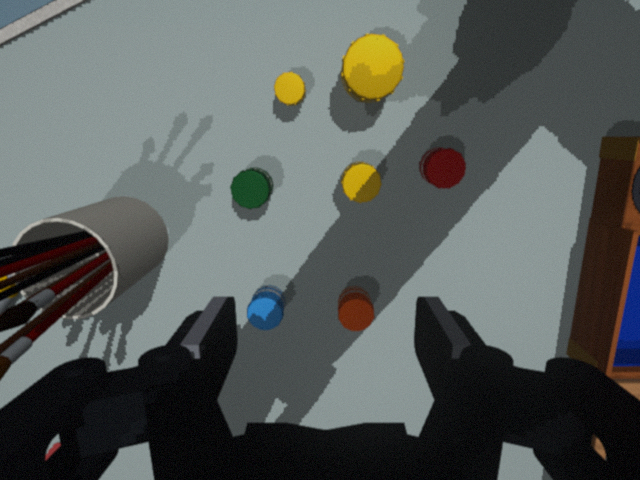

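```bash
cat >> h.py <<'E'
SEEDS=dict(green=(251,188),yellow=(362,182),red=(444,168),sky=(266,309),orange=(356,309),small=(289,88),big=(374,67))
def caps(im,m,seeds,z=.038):
    hsv=cv2.cvtColor(im,cv2.COLOR_BGR2HSV).astype(int)
    for k,(u,v) in seeds.items():
        h=np.median(hsv[v-3:v+4,u-3:u+4].reshape(-1,3),0)
        dh=abs((hsv[...,0]-h[0]+90)%180-90)
        mk=((dh<8)&(hsv[...,1]>.7*h[1])&(hsv[...,2]>.75*h[2])).astype(np.uint8)
        n,l,st,ce=cv2.connectedComponentsWithStats(mk)
        i=l[v,u]; c=max(cv2.findContours((l==i).astype(np.uint8),0,1)[0],key=len)
        (x,y),r=cv2.minEnclosingCircle(c)
        P=ray(m,(x,y),z); print(k,(round(x),round(y)),'r',round(r,1),'r_mm',round(1000*np.linalg.norm(ray(m,(x+r,y),z)-P),1),P.round(4)[:2])
E
python3 - <<'E'
from h import *
d=np.load('w2.npz'); caps(cv2.imread('pics/w2.png'),(d['K'],d['T']),SEEDS)
E
```

```text
green (250, 188) r 19.3 r_mm 17.7 [ 0.466  -0.3259]
yellow (362, 182) r 19.6 r_mm 17.9 [ 0.4621 -0.2238]
red (444, 167) r 20.7 r_mm 18.7 [ 0.4493 -0.1492]
sky (261, 309) r 15.7 r_mm 15.5 [ 0.5858 -0.3224]
orange (356, 314) r 17.8 r_mm 17.8 [ 0.5919 -0.2286]
small (289, 88) r 15.7 r_mm 13.5 [ 0.3795 -0.2871]
big (373, 65) r 31.6 r_mm 26.9 [ 0.3623 -0.2147]
```

Call:
apply_moves:
  moves:
    - [-0.5,20,0,9,0,0,0]
    - [-0.5,40,0,10,0,0,0]
    - [-0.5,35,10,10,0,0,0]
    - [-0.5,15,40,0,0,0,0]
    - [-0.5,0,50,0,0,0,0]
    - [-0.5,0,50,0,0,0,0]
    - [-0.5,0,45,0,0,0,0]
    - [-0.5,0,30,0,0,0,0]
    - [-0.5,0,20,0,0,0,0]
    - [-0.5,0,15,0,0,0,0]
    - [-0.5,0,4,0,0,0,0]
    - [-0.5,0,0,0,0,0,0]
    - [1,0,0,0,0,0,0]
    - [1,0,0,0,0,0,0]
    - [1,0,0,0,0,0,0]
    - [1,0,0,0,0,0,0]
    - [1,0,0,0,0,0,0]

```text
time: 11.35
tool_pos: [0.5943, -0.2265, 0.0313]
tool_rot: [-0.707, 0.708, -0.002, 0.004]
contact_force: [-1.2, 0.8, 6.1]
gripper_width: 0.403
```

Call:
apply_moves:
  moves:
    - [1,0,-20,0,0,0,0]
    - [1,0,-40,0,0,0,0]
    - [1,0,-40,20,0,0,0]
    - [1,0,-30,40,0,0,0]
    - [1,6,0,45,0,0,0]
    - [1,6,0,45,0,0,0]
    - [1,6,0,45,0,0,0]
    - [1,6,0,45,0,0,0]
    - [1,6,0,45,0,0,0]
    - [1,6,0,45,0,0,0]
    - [1,0,0,40,0,0,0]
    - [1,0,0,20,0,0,0]
    - [1,0,0,10,0,0,0]
    - [1,0,20,0,0,0,0]
    - [1,0,30,0,0,0,0]
    - [1,0,30,0,0,0,0]
    - [1,0,0,0,0,0,0]

```text
time: 13.05
tool_pos: [0.628, 0.1724, 0.0734]
tool_rot: [-0.706, 0.708, -0.007, -0.001]
contact_force: [-1.3, -0.3, -2.1]
gripper_width: 0.402
```

Call:
apply_moves:
  moves:
    - [1,2,15,1,0,0,0]
    - [1,0,10,0,0,0,0]
    - [1,0,5,0,0,0,0]
    - [1,0,2,0,0,0,0]
    - [1,0,0,0,0,0,0]

```text
time: 13.55
tool_pos: [0.6342, 0.175, 0.0474]
tool_rot: [0.707, -0.707, 0.003, -0.003]
contact_force: [-0.3, 0.4, -0.9]
gripper_width: 0.398
```

Call:
apply_moves:
  moves:
    - [1,0,0,0,0,0,0]
    - [1,0,0,0,0,0,0]

```text
time: 13.75
tool_pos: [0.6344, 0.175, 0.0479]
tool_rot: [0.707, -0.707, 0.002, -0.003]
contact_force: [-0.2, 0.7, -0.4]
gripper_width: 0.398
```

Call:
apply_moves:
  moves:
    - [1,-4,4,0,0,0,0]
    - [1,0,3,0,0,0,0]
    - [1,0,0,0,0,0,0]
    - [1,0,0,0,0,0,0]

```text
time: 14.15
tool_pos: [0.6298, 0.1751, 0.0404]
tool_rot: [0.707, -0.707, 0.003, -0.003]
contact_force: [-2.2, -0.6, 2.8]
gripper_width: 0.4
```

Call:
apply_moves:
  moves:
    - [-0.2,0,0,0,0,0,0]
    - [-0.2,0,0,0,0,0,0]
    - [-0.2,0,0,0,0,0,0]
    - [-0.2,0,-20,0,0,0,0]
    - [-0.2,0,-40,0,0,0,0]
    - [-0.2,0,-40,0,0,0,0]
    - [-0.4,-10,-20,-20,0,0,0]
    - [-0.4,-18,0,-40,0,0,0]
    - [-0.4,-18,0,-43,0,0,0]
    - [-0.4,-18,0,-43,0,0,0]
    - [-0.4,-18,0,-43,0,0,0]
    - [-0.4,-18,0,-43,0,0,0]
    - [-0.4,-18,0,-43,0,0,0]
    - [-0.4,-18,0,-43,0,0,0]
    - [-0.4,-18,0,-43,0,0,0]
    - [-0.4,-14,0,-37,0,0,0]
    - [-0.4,0,20,0,0,0,0]
    - [-0.4,0,30,0,0,0,0]
    - [-0.4,0,0,0,0,0,0]
    - [-0.4,0,0,0,0,0,0]

```text
time: 16.15
tool_pos: [0.4585, -0.2215, 0.1098]
tool_rot: [0.707, -0.707, 0.003, -0.002]
contact_force: [-0.2, -0.4, 0.5]
gripper_width: 0.698
```

Run:
```python
from h import *
print(manip.state()['tool_pos'])
c=cam('wrist'); im=manip.grab_frame('wrist'); cv2.imwrite('pics/w3.png',im)
m=c; seeds={k:tuple(proj(m,[[x,y,.038]])[0].round().astype(int)) for k,(x,y) in dict(green=(.466,-.326),yellow=(.462,-.224),red=(.449,-.149)).items()}
print(seeds); caps(im,m,{k:v for k,v in seeds.items() if 5<v[0]<635 and 5<v[1]<475})
```

```text
[ 0.45854488 -0.22146477  0.10983104]
{'green': (np.int64(118), np.int64(284)), 'yellow': (np.int64(321), np.int64(274)), 'red': (np.int64(473), np.int64(248))}
green (117, 284) r 35.4 r_mm 17.8 [ 0.4662 -0.3266]
yellow (320, 271) r 37.2 r_mm 18.6 [ 0.4603 -0.2241]
red (472, 248) r 37.7 r_mm 18.6 [ 0.4493 -0.149 ]
```

Call:
apply_moves:
  moves:
    - [-0.4,2,20,-2,0,0,0]
    - [-0.4,0,30,0,0,0,0]
    - [-0.4,0,20,0,0,0,0]
    - [-0.4,0,9,0,0,0,0]
    - [-0.4,0,0,0,0,0,0]
    - [-0.4,0,0,0,0,0,0]
    - [1,0,0,0,0,0,0]
    - [1,0,0,0,0,0,0]
    - [1,0,0,0,0,0,0]
    - [1,0,0,0,0,0,0]
    - [1,0,0,0,0,0,0]

```text
time: 17.3
tool_pos: [0.4622, -0.2246, 0.033]
tool_rot: [-0.707, 0.708, -0.002, 0.004]
contact_force: [-1.1, 0.3, 6.4]
gripper_width: 0.396
```

Call:
apply_moves:
  moves:
    - [1,0,-20,0,0,0,0]
    - [1,0,-40,0,0,0,0]
    - [1,0,-40,0,0,0,0]
    - [1,5,-30,20,0,0,0]
    - [1,14,0,42,0,0,0]
    - [1,14,0,42,0,0,0]
    - [1,14,0,42,0,0,0]
    - [1,14,0,42,0,0,0]
    - [1,14,0,42,0,0,0]
    - [1,14,0,42,0,0,0]
    - [1,14,0,42,0,0,0]
    - [1,14,0,42,0,0,0]
    - [1,6,0,30,0,0,0]
    - [1,0,0,12,0,0,0]
    - [1,0,30,0,0,0,0]
    - [1,0,35,0,0,0,0]
    - [1,0,20,0,0,0,0]
    - [1,0,0,0,0,0,0]
    - [1,0,0,0,0,0,0]
    - [1,0,0,0,0,0,0]

```text
time: 19.3
tool_pos: [0.5882, 0.1731, 0.0782]
tool_rot: [0.707, -0.707, 0.002, -0.004]
contact_force: [1.0, -0.3, -0.9]
gripper_width: 0.399
```

Call:
apply_moves:
  moves:
    - [1,-3,15,1,0,0,0]
    - [1,0,13,0,0,0,0]
    - [1,0,5,0,0,0,0]
    - [1,0,3,0,0,0,0]
    - [1,0,0,0,0,0,0]
    - [1,0,0,0,0,0,0]

```text
time: 19.9
tool_pos: [0.584, 0.1744, 0.0421]
tool_rot: [-0.707, 0.707, -0.003, 0.002]
contact_force: [-7.1, -1.1, 13.8]
gripper_width: 0.397
```

Call:
apply_moves:
  moves:
    - [-0.2,0,0,0,0,0,0]
    - [-0.2,0,0,0,0,0,0]
    - [-0.2,0,0,0,0,0,0]
    - [-0.2,0,-20,0,0,0,0]
    - [-0.2,0,-40,0,0,0,0]
    - [-0.2,0,-40,0,0,0,0]
    - [-0.4,-7,-20,-20,0,0,0]
    - [-0.4,-16,0,-40,0,0,0]
    - [-0.4,-17,0,-40,0,0,0]
    - [-0.4,-17,0,-40,0,0,0]
    - [-0.4,-17,0,-40,0,0,0]
    - [-0.4,-17,0,-40,0,0,0]
    - [-0.4,-17,0,-40,0,0,0]
    - [-0.4,-17,0,-40,0,0,0]
    - [-0.4,-10,0,-23,0,0,0]
    - [-0.4,0,20,0,0,0,0]
    - [-0.4,0,30,0,0,0,0]
    - [-0.4,0,0,0,0,0,0]
    - [-0.4,0,0,0,0,0,0]

```text
time: 21.8
tool_pos: [0.446, -0.1474, 0.1096]
tool_rot: [0.707, -0.707, 0.003, -0.002]
contact_force: [0.6, -0.5, 0.6]
gripper_width: 0.695
```

```bash
cat > look.py <<'E'
from h import *
import sys
print(manip.state()['tool_pos'])
m=cam('wrist'); im=manip.grab_frame('wrist'); cv2.imwrite(sys.argv[1],im)
s={k:tuple(int(v) for v in proj(m,[[x,y,.038]])[0].round()) for k,(x,y) in dict(green=(.466,-.326),red=(.449,-.149),sky=(.588,-.321)).items()}
caps(im,m,{k:v for k,v in s.items() if 5<v[0]<635 and 5<v[1]<475})
E
python3 look.py pics/w4.png
```

```text
[ 0.44598249 -0.14735723  0.10963915]
red (324, 274) r 35.4 r_mm 17.7 [ 0.4489 -0.1479]
```

Call:
apply_moves:
  moves:
    - [-0.4,3,20,0,0,0,0]
    - [-0.4,0,30,0,0,0,0]
    - [-0.4,0,20,0,0,0,0]
    - [-0.4,0,9,0,0,0,0]
    - [-0.4,0,0,0,0,0,0]
    - [-0.4,0,0,0,0,0,0]
    - [1,0,0,0,0,0,0]
    - [1,0,0,0,0,0,0]
    - [1,0,0,0,0,0,0]
    - [1,0,0,0,0,0,0]
    - [1,0,0,0,0,0,0]

```text
time: 22.95
tool_pos: [0.4508, -0.1484, 0.033]
tool_rot: [-0.707, 0.708, -0.002, 0.004]
contact_force: [-0.4, 0.8, 6.3]
gripper_width: 0.401
```

Call:
apply_moves:
  moves:
    - [1,0,-20,0,0,0,0]
    - [1,0,-40,0,0,0,0]
    - [1,0,-40,0,0,0,0]
    - [1,4,-30,20,0,0,0]
    - [1,11,0,40,0,0,0]
    - [1,11,0,40,0,0,0]
    - [1,11,0,40,0,0,0]
    - [1,11,0,40,0,0,0]
    - [1,11,0,40,0,0,0]
    - [1,11,0,40,0,0,0]
    - [1,11,0,40,0,0,0]
    - [1,5,0,22,0,0,0]
    - [1,0,30,0,0,0,0]
    - [1,0,35,0,0,0,0]
    - [1,0,20,0,0,0,0]
    - [1,0,0,0,0,0,0]
    - [1,0,0,0,0,0,0]
    - [1,0,0,0,0,0,0]

```text
time: 24.75
tool_pos: [0.5393, 0.1738, 0.0782]
tool_rot: [0.707, -0.707, 0.002, -0.004]
contact_force: [0.3, -0.2, -0.9]
gripper_width: 0.399
```

Call:
apply_moves:
  moves:
    - [1,0,15,0,0,0,0]
    - [1,0,13,0,0,0,0]
    - [1,0,5,0,0,0,0]
    - [1,0,2,0,0,0,0]
    - [1,0,0,0,0,0,0]
    - [1,0,0,0,0,0,0]

```text
time: 25.35
tool_pos: [0.5378, 0.1736, 0.0421]
tool_rot: [-0.707, 0.707, -0.003, 0.002]
contact_force: [-4.7, -1.3, 8.6]
gripper_width: 0.4
```

Call:
apply_moves:
  moves:
    - [-0.2,0,0,0,0,0,0]
    - [-0.2,0,0,0,0,0,0]
    - [-0.2,0,0,0,0,0,0]
    - [-0.2,0,-20,0,0,0,0]
    - [-0.2,0,-40,0,0,0,0]
    - [-0.2,0,-40,0,0,0,0]
    - [-0.4,-2,-40,-20,0,0,0]
    - [-0.4,-6,-30,-40,0,0,0]
    - [-0.4,-6,0,-40,0,0,0]
    - [-0.4,-6,0,-40,0,0,0]
    - [-0.4,-6,0,-40,0,0,0]
    - [-0.4,-6,0,-40,0,0,0]
    - [-0.4,-6,0,-40,0,0,0]
    - [-0.4,-6,0,-40,0,0,0]
    - [-0.4,-6,0,-40,0,0,0]
    - [-0.4,-6,0,-40,0,0,0]
    - [-0.4,-6,0,-40,0,0,0]
    - [-0.4,-6,0,-30,0,0,0]
    - [-0.4,0,0,0,0,0,0]
    - [-0.4,0,0,0,0,0,0]

```text
time: 27.35
tool_pos: [0.4663, -0.2757, 0.2104]
tool_rot: [0.707, -0.707, 0.003, -0.003]
contact_force: [0.1, 0.2, -0.1]
gripper_width: 0.7
```

```bash
python3 look.py pics/w5.png
python3 - <<'E'
from h import *
sc,sd=cam('scene'),cam('side')
print('jar',ray(sc,(222,468),0),ray(sd,(347,148),0), ray(sd,(347,116),.11),ray(sc,(212,420),.11))
for z in(.2,.24,.27):print(z,[ray(sc,q,z)[:2].round(3).tolist() for q in((183,340),(172,357),(212,365))],[ray(sd,q,z)[:2].round(3).tolist() for q in((340,65),(344,95),(363,75))])
for n in('side','scene'): cv2.imwrite(f'pics/{n}5.png',manip.grab_frame(n))
a=cv2.imread('pics/scene5.png')[160:300,290:490];b=cv2.imread('pics/side5.png')[40:330,170:420]
cv2.imwrite('pics/c5.png',np.hstack([cv2.resize(b,(430,500)),cv2.resize(a,(370,260))] if 0 else [cv2.resize(b,(430,500)),cv2.copyMakeBorder(cv2.resize(a,(370,260)),0,240,0,0,0)]))
E
```

```text
[ 0.46626869 -0.27574687  0.21044135]
green (256, 225) r 23.9 r_mm 17.5 [ 0.4662 -0.3264]
red (548, 119) r 142.8 r_mm 98.3 [ 0.3939 -0.1219]
sky (273, 374) r 22.0 r_mm 17.8 [ 0.5894 -0.3193]
jar [ 0.52936206 -0.47740441  0.        ] [ 0.5115717  -0.46572115  0.        ] [ 0.51831652 -0.46758508  0.11      ] [ 0.51970264 -0.46146924  0.11      ]
0.2 [[0.448, -0.413], [0.454, -0.445], [0.513, -0.429]] [[0.573, -0.578], [0.522, -0.429], [0.497, -0.545]]
0.24 [[0.476, -0.435], [0.482, -0.464], [0.537, -0.449]] [[0.556, -0.507], [0.507, -0.367], [0.484, -0.476]]
0.27 [[0.497, -0.451], [0.502, -0.478], [0.555, -0.465]] [[0.543, -0.455], [0.496, -0.32], [0.474, -0.425]]
```

View pics/c5.png

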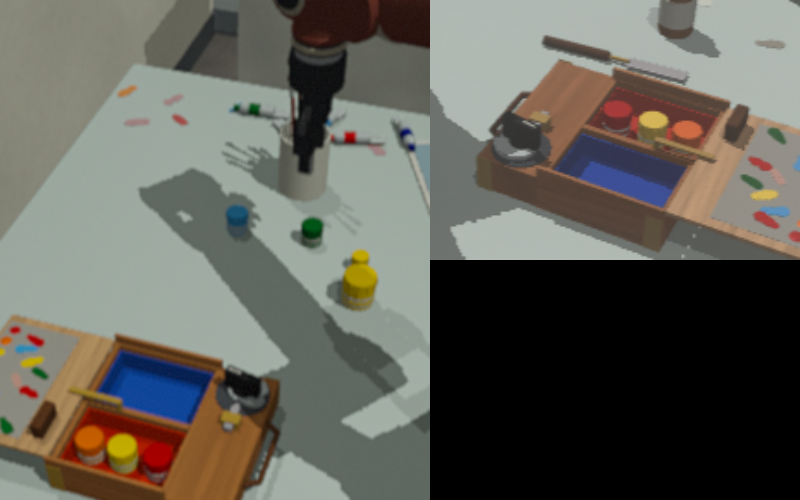

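Call:
apply_moves:
  moves:
    - [-0.4,0,0,-20,0,0,0]
    - [-0.4,0,20,-25,0,0,0]
    - [-0.4,0,40,-6,0,0,0]
    - [-0.4,0,45,0,0,0,0]
    - [-0.4,0,40,0,0,0,0]
    - [-0.4,0,20,0,0,0,0]
    - [-0.4,0,13,0,0,0,0]
    - [-0.4,0,0,0,0,0,0]
    - [-0.4,0,0,0,0,0,0]
    - [1,0,0,0,0,0,0]
    - [1,0,0,0,0,0,0]
    - [1,0,0,0,0,0,0]
    - [1,0,0,0,0,0,0]
    - [1,0,0,0,0,0,0]

```text
time: 28.9
tool_pos: [0.4675, -0.3277, 0.0352]
tool_rot: [-0.706, 0.708, -0.002, 0.004]
contact_force: [1.1, -0.1, 6.5]
gripper_width: 0.395
```

Call:
apply_moves:
  moves:
    - [1,0,-20,0,0,0,0]
    - [1,0,-40,0,0,0,0]
    - [1,0,-40,0,0,0,0]
    - [1,4,-30,20,0,0,0]
    - [1,10,0,42,0,0,0]
    - [1,10,0,42,0,0,0]
    - [1,10,0,42,0,0,0]
    - [1,10,0,42,0,0,0]
    - [1,10,0,42,0,0,0]
    - [1,10,0,42,0,0,0]
    - [1,10,0,42,0,0,0]
    - [1,10,0,42,0,0,0]
    - [1,3,0,30,0,0,0]
    - [1,0,0,10,0,0,0]
    - [1,0,30,0,0,0,0]
    - [1,0,35,0,0,0,0]
    - [1,0,20,0,0,0,0]
    - [1,0,0,0,0,0,0]
    - [1,0,0,0,0,0,0]
    - [1,0,0,0,0,0,0]

```text
time: 30.9
tool_pos: [0.5575, 0.0684, 0.0799]
tool_rot: [-0.707, 0.707, -0.002, 0.004]
contact_force: [-0.7, -0.7, -0.4]
gripper_width: 0.397
```

Call:
apply_moves:
  moves:
    - [1,-4,15,0,0,0,0]
    - [1,0,13,0,0,0,0]
    - [1,0,5,0,0,0,0]
    - [1,0,3,0,0,0,0]
    - [1,0,0,0,0,0,0]
    - [1,0,0,0,0,0,0]

```text
time: 31.5
tool_pos: [0.5519, 0.0688, 0.0444]
tool_rot: [-0.707, 0.707, -0.004, 0.001]
contact_force: [-10.9, -0.7, 20.1]
gripper_width: 0.398
```

Call:
apply_moves:
  moves:
    - [-0.2,0,0,0,0,0,0]
    - [-0.2,0,0,0,0,0,0]
    - [-0.2,0,0,0,0,0,0]
    - [-0.2,0,-20,0,0,0,0]
    - [-0.2,0,-40,0,0,0,0]
    - [-0.2,0,-40,0,0,0,0]
    - [-0.4,1,-20,-20,0,0,0]
    - [-0.4,4,0,-40,0,0,0]
    - [-0.4,4,0,-40,0,0,0]
    - [-0.4,4,0,-40,0,0,0]
    - [-0.4,4,0,-40,0,0,0]
    - [-0.4,4,0,-40,0,0,0]
    - [-0.4,4,0,-40,0,0,0]
    - [-0.4,4,0,-40,0,0,0]
    - [-0.4,4,0,-40,0,0,0]
    - [-0.4,4,0,-40,0,0,0]
    - [-0.4,0,0,-8,0,0,0]
    - [-0.4,0,20,0,0,0,0]
    - [-0.4,0,0,0,0,0,0]
    - [-0.4,0,0,0,0,0,0]

```text
time: 33.5
tool_pos: [0.5857, -0.3183, 0.1407]
tool_rot: [0.708, -0.707, 0.003, -0.002]
contact_force: [-0.3, -0.1, -0.7]
gripper_width: 0.698
```

```bash
python3 look.py pics/w6.png
```

```text
[ 0.58566903 -0.31832491  0.14070976]
green (242, 206) r 317.4 r_mm 176.2 [ 0.5594 -0.3645]
sky (320, 442) r 321.7 r_mm 209.5 [ 0.7145 -0.3231]
```

View pics/w6.png

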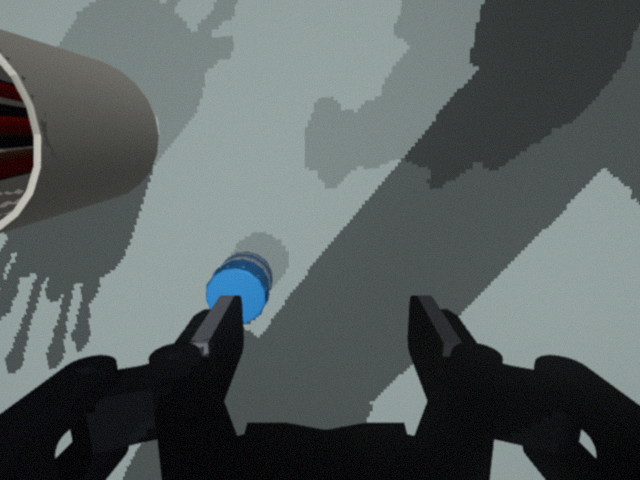

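Run:
```python
from h import *
m=cam('wrist')
print(ray(m,(238,293),.038), ray(m,(155,140),0))
caps(cv2.imread('pics/w6.png'),m,dict(sky=(225,290)))
```

```text
[ 0.61206925 -0.37027982  0.038     ] [ 0.52480865 -0.42430678  0.        ]
sky (236, 294) r 31.2 r_mm 18.4 [ 0.613  -0.3715]
```

Call:
apply_moves:
  moves:
    - [-0.4,0,0,0,0,8,0]
    - [-0.4,0,0,0,0,8,0]
    - [-0.4,0,0,0,0,8,0]
    - [-0.4,0,0,0,0,8,0]
    - [-0.4,17,0,-10,0,0,0]
    - [-0.4,17,0,-10,0,0,0]
    - [-0.4,17,0,-10,0,0,0]
    - [-0.4,0,15,0,0,0,0]
    - [-0.4,0,20,0,0,0,0]
    - [-0.4,0,0,0,0,0,0]
    - [-0.4,0,0,0,0,0,0]

```text
time: 34.65
tool_pos: [0.6126, -0.3708, 0.106]
tool_rot: [0.679, -0.679, 0.198, -0.197]
contact_force: [0.6, 0.1, 0.2]
gripper_width: 0.703
```

Run:
```python
from h import *
T=tool();print(T[:3,3],T[:3,0],T[:3,2])
m=cam('wrist'); im=manip.grab_frame('wrist'); cv2.imwrite('pics/w7.png',im)
uv=proj(m,[[.6125,-.371,.038]])[0].round().astype(int); print(uv)
caps(im,m,dict(sky=(int(uv[0]),int(uv[1])-10)))
```

```text
[ 0.61263751 -0.37079066  0.10595593] [ 0.84438371 -0.53573442 -0.00218516] [5.35736270e-01 8.44385305e-01 3.24714621e-04]
[325 270]
sky (322, 270) r 34.5 r_mm 16.9 [ 0.6115 -0.372 ]
```

Well centred; descend and grip.

Call:
apply_moves:
  moves:
    - [-0.4,0,20,-1,0,0,0]
    - [-0.4,0,30,0,0,0,0]
    - [-0.4,0,15,0,0,0,0]
    - [-0.4,0,8,0,0,0,0]
    - [-0.4,0,0,0,0,0,0]
    - [-0.4,0,0,0,0,0,0]
    - [1,0,0,0,0,0,0]
    - [1,0,0,0,0,0,0]
    - [1,0,0,0,0,0,0]
    - [1,0,0,0,0,0,0]
    - [1,0,0,0,0,0,0]

```text
time: 35.8
tool_pos: [0.6138, -0.3738, 0.036]
tool_rot: [-0.679, 0.679, -0.196, 0.199]
contact_force: [0.4, 0.8, 5.4]
gripper_width: 0.399
```

Call:
apply_moves:
  moves:
    - [1,0,-20,0,0,0,0]
    - [1,0,-40,0,0,0,0]
    - [1,0,-40,10,0,0,0]
    - [1,0,-30,30,0,0,0]
    - [1,0,0,40,0,-8,0]
    - [1,0,0,40,0,-8,0]
    - [1,0,0,40,0,-8,0]
    - [1,0,0,40,0,-8,0]
    - [1,0,0,40,0,0,0]
    - [1,0,0,40,0,0,0]
    - [1,0,0,0,0,0,0]
    - [1,0,0,0,0,0,0]
    - [1,0,0,0,0,0,0]

```text
time: 37.1
tool_pos: [0.6898, -0.112, 0.1644]
tool_rot: [-0.707, 0.707, -0.003, 0.003]
contact_force: [0.4, -0.1, -0.7]
gripper_width: 0.396
```

Call:
apply_moves:
  moves:
    - [1,-15,0,35,0,0,0]
    - [1,-15,0,35,0,0,0]
    - [1,-15,0,35,0,0,0]
    - [1,-15,0,35,0,0,0]
    - [1,-15,0,30,0,0,0]
    - [1,-3,0,10,0,0,0]
    - [1,0,20,0,0,0,0]
    - [1,0,35,0,0,0,0]
    - [1,0,25,0,0,0,0]
    - [1,0,0,0,0,0,0]
    - [1,0,0,0,0,0,0]
    - [1,0,0,0,0,0,0]

```text
time: 38.3
tool_pos: [0.615, 0.0688, 0.0862]
tool_rot: [-0.707, 0.707, -0.002, 0.004]
contact_force: [0.6, 0.4, -0.3]
gripper_width: 0.4
```

Grip height 36 mm above the pot's base, so place at z ≈ 0.045.

Call:
apply_moves:
  moves:
    - [1,0,15,0,0,0,0]
    - [1,0,15,0,0,0,0]
    - [1,0,7,0,0,0,0]
    - [1,0,4,0,0,0,0]
    - [1,0,0,0,0,0,0]
    - [1,0,0,0,0,0,0]

```text
time: 38.9
tool_pos: [0.6132, 0.0696, 0.045]
tool_rot: [-0.707, 0.707, -0.003, 0.002]
contact_force: [-8.0, -1.4, 14.6]
gripper_width: 0.396
```

Call:
apply_moves:
  moves:
    - [-0.2,0,0,0,0,0,0]
    - [-0.2,0,0,0,0,0,0]
    - [-0.2,0,0,0,0,0,0]
    - [-0.2,0,-20,0,0,0,0]
    - [-0.2,0,-40,0,0,0,0]
    - [-0.5,0,-40,0,0,0,0]
    - [-0.5,0,-40,10,0,0,0]
    - [-0.5,-10,-40,20,0,0,0]
    - [-0.5,-20,-40,20,0,0,0]
    - [-0.5,-30,-40,0,0,0,0]
    - [-0.5,-20,0,0,0,0,0]
    - [-0.5,0,0,0,0,0,0]
    - [-0.5,0,0,0,0,0,0]

```text
time: 40.2
tool_pos: [0.5335, 0.12, 0.3019]
tool_rot: [-0.707, 0.707, -0.003, 0.002]
contact_force: [-0.4, -0.0, 0.4]
gripper_width: 0.753
```

Run:
```python
from h import *
print(manip.state()['tool_pos'])
m=cam('wrist');np.savez('w8.npz',K=m[0],T=m[1]); im=manip.grab_frame('wrist'); cv2.imwrite('pics/w8.png',im)
```

```text
[0.53349143 0.12004735 0.30188096]
```

View pics/w8.png

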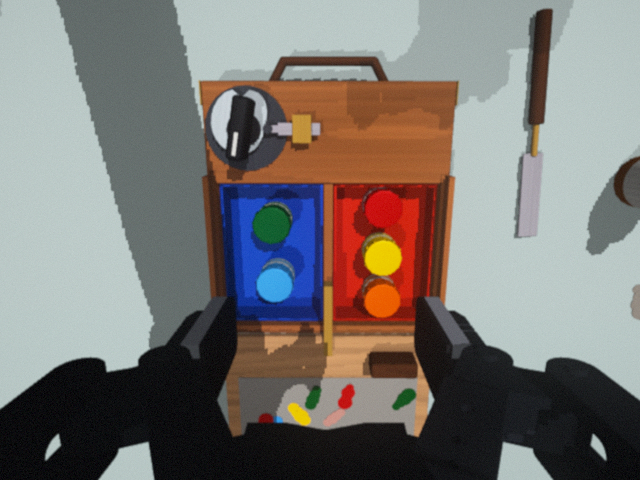

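Call:
apply_moves:
  moves:
    - [-0.5,20,0,10,0,0,0]
    - [-0.5,40,0,20,0,0,0]
    - [-0.5,40,0,20,0,0,0]
    - [-0.5,35,15,13,0,0,0]
    - [-0.5,13,35,0,0,0,0]
    - [-0.5,0,45,0,0,0,0]
    - [-0.5,0,45,0,0,0,0]
    - [-0.5,0,35,0,0,0,0]
    - [-0.5,0,20,0,0,0,0]
    - [-0.5,0,15,0,0,0,0]
    - [-0.5,0,7,0,0,0,0]
    - [-0.5,0,0,0,0,0,0]
    - [-0.5,0,0,0,0,0,0]

```text
time: 41.55
tool_pos: [0.6831, 0.1821, 0.0872]
tool_rot: [0.707, -0.707, 0.002, -0.003]
contact_force: [0.8, -0.7, 0.1]
gripper_width: 0.75
```

Call:
apply_moves:
  moves:
    - [1,0,3,0,0,0,0]
    - [1,0,0,0,0,0,0]
    - [1,0,0,0,0,0,0]
    - [1,0,0,0,0,0,0]
    - [1,0,0,0,0,0,0]
    - [1,-5,0,0,0,0,0]
    - [1,-10,0,0,0,0,0]
    - [1,-15,0,0,0,0,0]
    - [1,-15,0,0,0,0,0]
    - [1,-15,0,0,0,0,0]
    - [1,-15,0,0,0,0,0]
    - [1,-15,0,0,0,0,0]
    - [1,-15,0,0,0,0,0]
    - [1,-15,0,0,0,0,0]
    - [1,-10,0,0,0,0,0]
    - [1,-10,0,0,0,0,0]
    - [1,-5,0,0,0,0,0]
    - [1,-5,0,0,0,0,0]
    - [1,0,0,0,0,0,0]
    - [1,0,0,0,0,0,0]

```text
time: 43.55
tool_pos: [0.5329, 0.1844, 0.085]
tool_rot: [0.708, -0.706, 0.002, -0.004]
contact_force: [-1.4, 5.9, 8.2]
gripper_width: 0.492
```

Call:
apply_moves:
  moves:
    - [1,-2,0,0,0,0,0]
    - [1,-2,0,0,0,0,0]
    - [1,-2,0,0,0,0,0]
    - [1,-1,0,0,0,0,0]
    - [1,0,0,0,0,0,0]
    - [1,0,0,0,0,0,0]

```text
time: 44.15
tool_pos: [0.5281, 0.1844, 0.0851]
tool_rot: [0.708, -0.706, -0.0, -0.006]
contact_force: [6.2, 6.5, 1.3]
gripper_width: 0.496
```

Call:
apply_moves:
  moves:
    - [1,-2,0,0,0,0,0]
    - [1,-1,0,0,0,0,0]
    - [1,0,0,0,0,0,0]
    - [-0.5,0,0,0,0,0,0]
    - [-0.5,0,0,0,0,0,0]
    - [-0.5,0,0,0,0,0,0]
    - [-0.5,0,-20,0,0,0,0]
    - [-0.5,0,-40,0,0,0,0]
    - [-0.2,0,-40,-10,0,0,0]
    - [-0.2,-14,-20,-30,0,0,0]
    - [0,-15,0,-30,0,0,0]
    - [0,-15,0,-30,0,0,0]
    - [0,-14,0,-25,0,5.5,0]
    - [0,0,0,0,0,5.5,0]
    - [0,0,0,0,0,0,0]
    - [0,0,0,0,0,0,0]

```text
time: 45.75
tool_pos: [0.4629, 0.0586, 0.2026]
tool_rot: [-0.704, 0.704, -0.07, 0.07]
contact_force: [-0.1, 0.3, 0.5]
gripper_width: 0.499
```

Run:
```python
from h import *
T=tool();print(T[:3,3],T[:3,0],T[:3,2])
m=cam('wrist');np.savez('w9.npz',K=m[0],T=m[1]); im=manip.grab_frame('wrist'); cv2.imwrite('pics/w9.png',im)
```

```text
[0.46287073 0.05861065 0.20260544] [ 9.80552527e-01 -1.96255918e-01 -5.96788213e-04] [ 1.96255738e-01  9.80552683e-01 -3.47475517e-04]
```

View pics/w9.png

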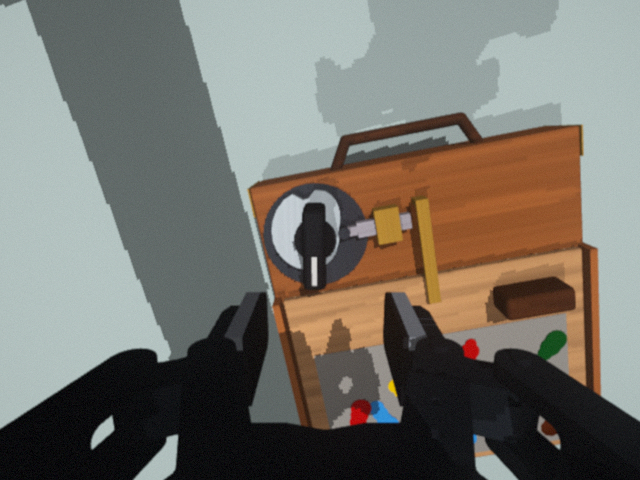

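Run:
```python
from h import *
m=cam('wrist'); a,b=ray(m,(315,204),.09),ray(m,(313.5,289),.09); T=tool()
c=(a+b)/2; print(a,b,c,np.degrees(np.arctan2(b[1]-a[1],b[0]-a[0])), (T[:3,:3].T@(c-T[:3,3]))*1000)
```

```text
[0.4372081  0.05773221 0.09      ] [0.4883305  0.04615941 0.09      ] [0.4627693  0.05194581 0.09      ] -12.755310176661753 [  1.15568486 112.66230403  -6.73947461]
```

Call:
apply_moves:
  moves:
    - [0,2,20,-6,0,1,0]
    - [0,0,35,0,0,0,0]
    - [0,0,30,0,0,0,0]
    - [0,0,20,0,0,0,0]
    - [0,0,10,0,0,0,0]
    - [0,0,4,0,0,0,0]
    - [0,0,0,0,0,0,0]
    - [0,0,0,0,0,0,0]

```text
time: 46.6
tool_pos: [0.465, 0.0524, 0.0852]
tool_rot: [0.703, -0.703, 0.076, -0.077]
contact_force: [0.7, 0.3, 0.3]
gripper_width: 0.498
```

Call:
apply_moves:
  moves:
    - [1,0,0,0,0,0,0]
    - [1,0,0,0,0,0,0]
    - [1,0,0,0,0,0,0]
    - [1,0,0,0,0,0,0]
    - [1,0,0,0,0,0,0]
    - [1,0,0,0,0,0,0]

```text
time: 47.2
tool_pos: [0.4645, 0.0513, 0.0852]
tool_rot: [-0.702, 0.704, -0.076, 0.077]
contact_force: [-2.6, -4.2, 5.3]
gripper_width: 0.154
```

Call:
apply_moves:
  moves:
    - [1,0,0,0,0,3,0]
    - [1,0,0,0,0,6,0]
    - [1,0,0,0,0,6,0]
    - [1,0,0,0,0,6,0]
    - [1,0,0,0,0,6,0]
    - [1,0,0,0,0,6,0]
    - [1,0,0,0,0,6,0]
    - [1,0,0,0,0,6,0]
    - [1,0,0,0,0,6,0]
    - [1,0,0,0,0,6,0]
    - [1,0,0,0,0,6,0]
    - [1,0,0,0,0,6,0]
    - [1,0,0,0,0,6,0]
    - [1,0,0,0,0,6,0]
    - [1,0,0,0,0,5,0]
    - [1,0,0,0,0,0,0]
    - [1,0,0,0,0,0,0]

```text
time: 48.9
tool_pos: [0.4649, 0.0516, 0.0852]
tool_rot: [-0.462, 0.462, -0.534, 0.536]
contact_force: [-0.6, -5.3, 6.2]
gripper_width: 0.153
```

Run:
```python
from h import *
T=tool();s=manip.state();print(T[:3,3],np.degrees(np.arctan2(T[1,0],T[0,0])),s['contact_force'],s['ft_torque'],s['gripper_width'])
```

```text
[0.46491961 0.05159447 0.0852372 ] -98.3612981633002 [-0.55047043 -5.28865833  6.21519644] [-0.8194792   0.17822361 -0.32007772] 0.15254608059309474
```

Call:
apply_moves:
  moves:
    - [1,0,0,0,0,3,0]
    - [1,0,0,0,0,2.5,0]
    - [1,0,0,0,0,0,0]
    - [1,0,0,0,0,0,0]

```text
time: 49.3
tool_pos: [0.4649, 0.0516, 0.0852]
tool_rot: [-0.436, 0.436, -0.556, 0.557]
contact_force: [-1.2, -5.8, 6.5]
gripper_width: 0.151
```

Run:
```python
from h import *
T=tool();s=manip.state();print(T[:3,3],np.degrees(np.arctan2(T[1,0],T[0,0])),s['contact_force'],s['ft_torque'],s['gripper_width'])
```

```text
[0.464884   0.05155144 0.08520928] -103.81270206975978 [-1.16206579 -5.77327798  6.46047769] [-0.86495306  0.23969383 -0.14065581] 0.15062359537128509
```

Call:
apply_moves:
  moves:
    - [0,0,0,0,0,0,0]
    - [0,0,0,0,0,0,0]
    - [0,0,0,0,0,0,0]
    - [0,0,0,0,0,0,0]
    - [0,0,-15,0,0,0,0]
    - [0,0,-30,0,0,0,0]
    - [0,0,-40,0,0,0,0]
    - [0,0,-40,0,0,-8,0]
    - [0,0,-10,0,0,-8,0]
    - [0,0,0,0,0,-8,0]
    - [0,0,0,0,0,-8,0]
    - [0,0,0,0,0,-8,0]
    - [0,0,0,0,0,-8,0]
    - [0,0,0,0,0,-8,0]
    - [0,0,0,0,0,-8,0]
    - [0,0,0,0,0,-8,0]
    - [0,0,0,0,0,-8,0]
    - [0,0,0,0,0,0,0]
    - [0,0,0,0,0,0,0]

```text
time: 51.2
tool_pos: [0.4638, 0.0524, 0.2187]
tool_rot: [0.692, -0.692, 0.148, -0.147]
contact_force: [1.1, 0.1, 0.8]
gripper_width: 0.495
```

Run:
```python
from h import *
T=tool();print(T[:3,3])
m=cam('wrist');np.savez('w10.npz',K=m[0],T=m[1]); im=manip.grab_frame('wrist'); cv2.imwrite('pics/w10.png',im)
```

```text
[0.46383456 0.05244913 0.21871367]
```

View pics/w10.png

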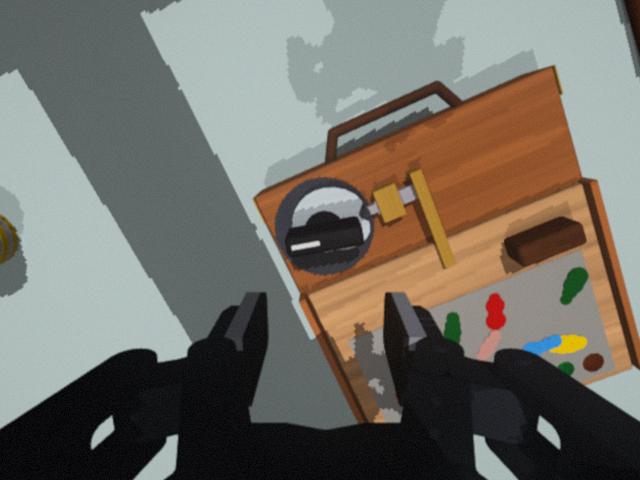

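Run:
```python
from h import *
d=np.load('w10.npz');m=(d['K'],d['T'])
a,b=ray(m,(288,245),.09),ray(m,(362,232),.09);print(np.degrees(np.arctan2(b[1]-a[1],b[0]-a[0])),a,b)
x=cv2.imread('pics/w9.png')[180:310,260:450];y=cv2.imread('pics/w10.png')[150:280,260:450]
cv2.imwrite('pics/z.png',np.vstack([cv2.resize(i,None,fx=3,fy=2.2*1.0 if 0 else 2.3,interpolation=2) for i in(x,y)]))
```

```text
76.11821121009947 [0.45764197 0.02916244 0.09      ] [0.46902284 0.07521315 0.09      ]
```

View pics/z.png

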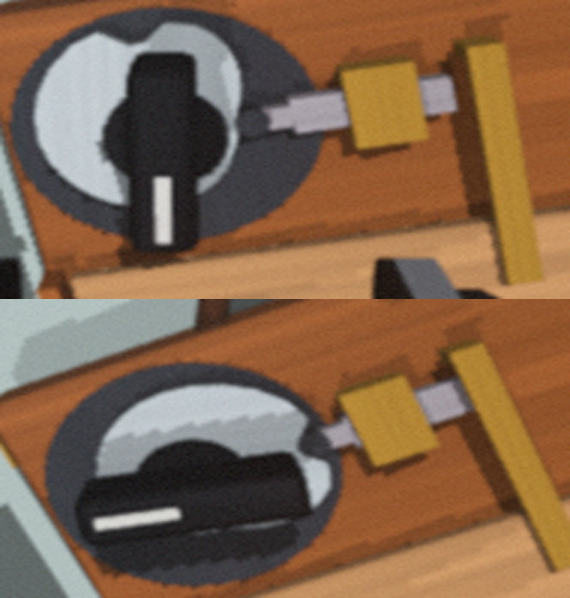

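```bash
python3 -c "
from plant import manip
print(manip.state()['time'],manip.job_done())"
```

```text
the job is handed in; nothing more can be done
51.25 None
```

The paint box is packed, shut and locked, and the job is handed in at 51 s.

- **Pots:** Five paint pots were on the table and the dark blue one was absent. I slid the palette right back to its stop, then stood red, yellow and orange in the red tray and green and sky blue in the blue tray. The sky pot had been knocked about 5 cm aside during the run, so I found it again before picking it up. I left the two yellow pots of the wrong size alone.
- **Closing:** I slid the palette shut until the arm felt its stop.
- **Lock:** I turned the knob clockwise to about 1.80 rad.
- **Last checks:** A picture before closing showed all five pots upright. A picture after locking showed the roller in the cam's notch, the bolt's tip at the keeper and the gripper clear of everything. I didn't touch the jar, bottle or palette knife, but I took no last picture of them. No check failed or disagreed.

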